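Lock the battery cover with the flat-blade screwdriver

ROBOT

A 7-joint arm with a two-finger parallel gripper is mounted at the origin on the work surface. World frame = base frame: x ahead of the robot, y to its left, z up, the work surface at z = 0. Lengths are in m, angles in rad, forces in N, time in s.
With the tool pointing down it reaches from about 0.4 to 0.85 m from the base axis. Payload 4.5 kg.
Tool frame: the origin (TCP) lies on the centre line of the jaws, within the pads' length; the fingertips stand r.tip_extent ahead of it and the grasp point (between the pads) is the TCP (r.tip_extent is the distance from the TCP to the fingertips, in m); z points along the fingers, y is the line along which they close (so a half turn about z gives the same grasp; the last joint's range is limited). The gripper opens to 88 mm and grips with 3 to 60 N. Pads are 18 mm wide; open, the fingers measure 123 mm over their backs; the gripper's body (75 mm by 187 mm) begins 45 mm behind the grasp point.
Start: joints at [1.274, 0.689, -0.195, 1.565, 0.157, 0.902, -0.215], TCP at [0.203, -0.591, 0.258] pointing down, gripper open.
Joint ranges: [-3.01, 3.01], [-0.46, 2.08], [-1.47, 1.51], [0.13, 2.56], [-1, 4.14], [0.04, 2.09], [-2.66, 2.66]. Speed limits (rad/s): [2.57, 2.57, 3.14, 3.14, 3.14, 3.14, 3.14].

INTERFACE

Orientations are given as a unit quaternion [x, y, z, w].
In Python, from plant import sensors, vision, finish_job, r gives the robot as it stands. The module is installed in compiled form; this text tells all that it offers.
- The arm moves only by the tool step_arm, never from a script. Its argument "steps" is a list of rows, each a list of 2 entries, a list of its own where there are three numbers: the shift along the tool's x, y, z in cm, then the turn, a rotation vector about the tool's x, y, z in degrees. A call has 1 to 12 rows; each row shifts and turns the commanded pose from where the row before left it, along the tool's axes as they then stand; what a row does not reach is not made up. A row lasts 1/8 s, in which the tool goes at most 62.5 mm and 10.7 degrees, less where a joint would pass 70% of its speed; a pose out of reach is approached as far as the arm can. A call with a gripper value outside its range is refused whole. "claw" is the opening, from -1 (shut) to 1 (fully open), set as the call begins (left out, the last holds). The fingers move at their own pace and stop on an object; "grip_force" is the grip in N (left out, the last holds). Time passes only in rows, so rows that do not move let the fingers close. It gives the time, the measured TCP pose, the force, the opening and the grip force at its end, in the units of the state.
- sensors.get_state(): the state, without advancing time (a new reading comes with each control period).
- vision.snapshot(name): name is "scene" or "top" or "wrist"; returns a dict with "img" (420x560x3 uint8, red, green, blue), "fx", "fy", "cx", "cy" (pixels), "position" and "rotation" of the camera in the world. Camera axes: x right, y down, z forward; pixel columns grow to the right and rows downward; lengths in m; the calibration is good to about 2 mm. A picture is of the moment at which its call begins. There is no depth.
- finish_job(): hands the job in; it is judged then, once.
The state is a dict: "clock": time; "q": joint angles; "qd": joint speeds; "joint_torque": joint torques, N m; "tool_pos": TCP position; "eef_rot": TCP orientation; "contact_force": force on the tool from outside, world axes, zero at the start; "moment": the same for the moment, N m; "opening": opening from 0.0 (shut) to 1.0 (fully open); "finger_force": force on a finger pad.
Only numpy, scipy, OpenCV 4.12 (cv2) and the standard library are available. Lean on these libraries where they do the work, as an engineer would, in place of code of your own. Each camera call takes 0.05 s, during which the arm holds its last target. There are 200 camera calls.

TASK

Take the flat-blade screwdriver (the one with the square handle) from the wooden tool stand, set its blade in the slot of the big steel screw on the battery box, and, keeping the screw pushed in, turn it clockwise as far as it goes, a little over 70 degrees. Then put the screwdriver back upright in its own hole in the stand and let go of it.

Things in the scene. Friction and masses are not known exactly. Their poses are not given: they have to be found in the camera images.
- driver: Flat-blade screwdriver, 150 mm long, 120 g, upright in a hole of the tool stand. Origin: middle of the blade's lower end; z up the shaft, x along the blade's width, y its thickness. Blade 14 mm wide, 3 thick, 20 high; steel shaft 8 mm thick; black square handle 30 x 30 mm (sides along x and y) from z = 70 to 150 mm: grip it near z = 115 mm. It clears the stand when lifted 75 mm, the other tools at 130 mm.
- stand: Fixed wooden tool stand, 270 mm long (y), 60 wide, top at 80 mm; origin under its middle. Three 22 mm round holes 95 mm apart along y; the tools hang in them by their handles, tips 10 mm above the desk, in any order. The two others have round black handles: a slim waisted one with a thin pointed shaft, 125 mm long, and a plump one with a socket tip, 110 mm.
- screw_slot (a point): Middle of the slot's floor in the 34 mm steel screw, in a 40 mm well of the cover (46 mm high) of the fixed white battery box, 120 x 180 mm. z up, x along the slot; moves with the screw. Slot 7.5 mm wide, 10 deep, 13.5 wide at its mouth; blade either way round. Floor at z = 41.5 mm; a spring (2 N, 7 N at the end) lets it go 5 mm down. Pushed in: over 1.5 mm down, 4 is good.
- screw (a joint): Turn of the screw, rad, clockwise seen from above; starts at 0 to 0.15 (open), hard stop at 1.25 (locked). Friction about 0.05 N m; it stays where it is left. The blade has up to 20 degrees of play in the slot, so the tool must turn that much farther than the screw. Keep the screw pushed in while turning; it springs out again after.
Things that resemble listed ones, but are neither listed nor needed, are in the scene too. What is shaped like the driver but green or orange is not meant.

How it is judged:
By the outcome, as a careful person would: the job done as asked, in the order asked, and still so for the second after the job is handed in, with the robot touching nothing.
It also fails if it takes over 56 s, if anything falls off the work surface, if the arm or the gripper's body presses on something with over 40 N, if the wrist force passes 120 N, or if a joint passes its speed limit or range.

## Working session

There is one attempt and no reset: what is moved stays moved. The work goes in short steps, Python scripts to look and compute and a tool call to move; the robot and the scene stay as the last step left them, time stands still between calls to the robot, and variables do not carry over. Pictures are saved under pics/ and viewed, at most 10 in all, crops included, and the job is handed in when it is done.

Besides the shell and the picture viewer there is one more tool, called after "Call:" in YAML: its name, and indented under it one key for each argument. step_arm: Moves the arm, as the interface text tells. Its arguments: {"type":"object","properties":{"steps":{"type":"array"},"claw":{"type":"number"},"grip_force":{"type":"number"}},"required":["steps"]}

```bash
mkdir -p pics; cat > h.py <<'E'
import numpy as np, cv2, pickle
from plant import sensors, vision, finish_job, r
from scipy.spatial.transform import Rotation as R
def snap(n,f):
    s=vision.snapshot(n); cv2.imwrite(f'pics/{f}.png',s['img'][:,:,::-1]); pickle.dump(s,open(f'pics/{f}.pkl','wb')); return s
def load(f): return pickle.load(open(f'pics/{f}.pkl','rb'))
def rot(s):
    a=np.array(s['rotation']); return a if a.shape==(3,3) else R.from_quat(a).as_matrix()
def ray(s,u,v):
    d=rot(s)@np.array([(u-s['cx'])/s['fx'],(v-s['cy'])/s['fy'],1]); return np.array(s['position']),d
def onz(s,u,v,z):
    p,d=ray(s,u,v); return p+d*(z-p[2])/d[2]
def proj(s,P):
    c=rot(s).T@(np.array(P)-np.array(s['position'])); return s['fx']*c[0]/c[2]+s['cx'],s['fy']*c[1]/c[2]+s['cy']
E
python3 - <<'E'
from h import *
a=snap('scene','scene0');b=snap('top','top0')
for s in(a,b): print(s['position'],np.round(rot(s),3).tolist(),s['fx'],s['cx'])
st=sensors.get_state(); print(st['clock'],st['tool_pos'],st['eef_rot'],st['opening'],r.tip_extent,R.from_quat(st['eef_rot']).as_matrix().round(3).tolist())
E
```

```text
[0.8641005  0.55143109 0.63100277] [[-0.808, 0.426, -0.408], [0.59, 0.578, -0.564], [-0.005, -0.696, -0.718]] 381.44215060401905 277.56514417777817
[0.51326747 0.10772704 0.89073874] [[0.003, -1.0, 0.02], [-1.0, -0.004, -0.028], [0.028, -0.02, -0.999]] 440.8104304605826 281.4870032410518
0.1 [ 0.20280451 -0.59061874  0.25697722] [ 9.86342418e-01  1.64705611e-01 -1.94081081e-04 -8.11616481e-04] 0.9976755586173139 0.019 [[0.946, 0.325, -0.001], [0.325, -0.946, 0.002], [-0.0, -0.002, -1.0]]
```

View pics/scene0.png

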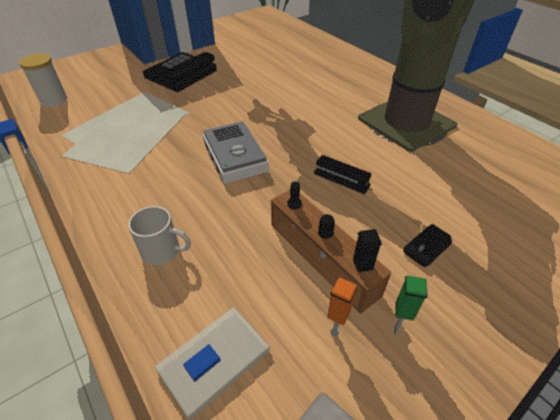

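View pics/top0.png

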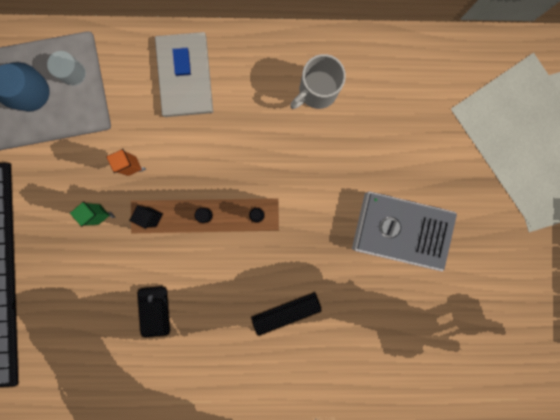

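Scene view: black square handle at scene (368,250) / top (146,217), in the stand's +y hole. Lookalikes are green (scene (411,298), top (88,214)) and orange (scene (342,300), top (121,162)), both standing or lying outside the stand. The slim round handle is at top (257,215) and the plump one at (203,215). The screw is at top (390,227) on the battery box. I choose the black square one and check it in a close crop.

```bash
python3 - <<'E'
from h import *
b=load('top0');a=load('scene0')
ib=b['img'][:,:,::-1].copy();ia=a['img'][:,:,::-1].copy()
c1=cv2.resize(ib[190:245,120:200],None,fx=5,fy=5,interpolation=cv2.INTER_CUBIC)
c2=cv2.resize(ib[190:270,345:425],None,fx=5,fy=5,interpolation=cv2.INTER_CUBIC)
c3=cv2.resize(ia[220:310,330:420],None,fx=3,fy=3,interpolation=cv2.INTER_CUBIC)
W=np.zeros((600,800,3),np.uint8);W[:275,:400]=c1;W[:400,400:]=c2;W[300:570,:270]=c3
cv2.imwrite('pics/crop1.png',W)
# handle mask top
g=ib.max(2);m=((g<45)*255).astype(np.uint8);m[:, :125]=0;m[:,165:]=0;m[:195]=0;m[240:]=0
for c in cv2.findContours(m,0,2)[0]:
    if cv2.contourArea(c)>50: print('handle',cv2.minAreaRect(c))
# stand mask
hsv=cv2.cvtColor(ib,cv2.COLOR_BGR2HSV);print(hsv[220,180],hsv[250,180],hsv[227,390],hsv[205,400])
for n,u,v,z in[('hc',147,216,.16),('slim',257,215,.135),('plump',203,215,.12),('screw',390,227,.05)]:print(n,onz(b,u,v,z).round(4))
for n,u,v,z in[('hc',369,236,.16),('screw',238,151,.05)]:print(n,onz(a,u,v,z).round(4))
for u,v in[(131,203),(279,199),(279,230),(132,233)]:print(onz(b,u,v,.08).round(4))
E
```

```text
handle ((145.70001220703125, 216.6000213623047), (25.938386917114258, 20.124608993530273), 26.56505012512207)
[ 13 147 128] [ 14 114 188] [120  10  51] [113  10 106]
hc [0.5151 0.3086 0.16  ]
slim [0.5176 0.1287 0.135 ]
plump [0.5173 0.2229 0.12  ]
screw [ 0.4959 -0.1241  0.05  ]
hc [0.5177 0.3212 0.16  ]
screw [ 0.5002 -0.117   0.05  ]
[0.5389 0.3598 0.08  ]
[0.5475 0.0899 0.08  ]
[0.4904 0.0897 0.08  ]
[0.4843 0.3574 0.08  ]
```

View pics/crop1.png

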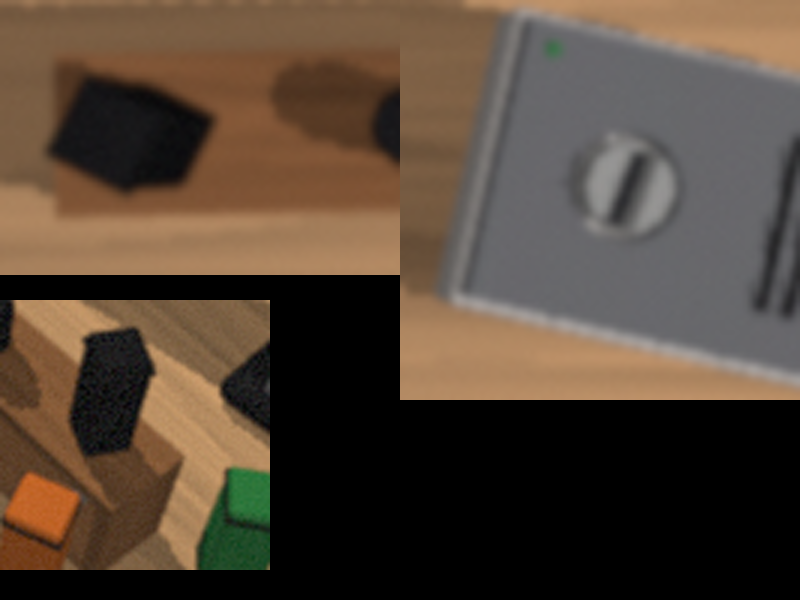

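The crop confirms a black square handle in the stand, its sides at about -28°/62° yaw. The slot lies at about -22° yaw, and its centre is at top pixel (390,227). I move above the driver.

Call:
step_arm:
  steps:
    - [[0,0,0],[0,0,-8.6]]
    - [[0,0,0],[0,0,-8.6]]
    - [[0,0,0],[0,0,-8.6]]
    - [[0,0,0],[0,0,-8.6]]
    - [[0,0,0],[0,0,-8.6]]
    - [[4.9,1.1,0],[0,0,0]]
    - [[4.9,1.1,0],[0,0,0]]
    - [[4.9,1.1,0],[0,0,0]]
    - [[4.9,1.1,0],[0,0,0]]
    - [[4.9,1.1,0],[0,0,0]]
    - [[4.9,1.1,0],[0,0,0]]
    - [[4.9,1.1,0],[0,0,0]]
  claw: 1

```text
clock: 1.6
tool_pos: [0.4329, -0.3233, 0.2575]
eef_rot: [0.857, 0.515, -0.0, -0.0]
contact_force: [1.1, 0.1, -0.7]
opening: 1.0
finger_force: 0.0
```

Call:
step_arm:
  steps:
    - [[4.9,1.1,0],[0,0,0]]
    - [[4.9,1.1,0],[0,0,0]]
    - [[4.6,-2.3,0],[0,0,0]]
    - [[4.6,-2.3,0],[0,0,0]]
    - [[4.6,-2.3,0],[0,0,0]]
    - [[4.6,-2.3,0],[0,0,0]]
    - [[4.6,-2.3,0],[0,0,0]]
    - [[4.6,-2.3,0],[0,0,0]]
    - [[4.6,-2.3,0],[0,0,0]]
    - [[4.6,-2.3,0],[0,0,0]]
    - [[4.6,-2.3,0],[0,0,0]]
    - [[4.6,-2.3,0],[0,0,0]]

```text
clock: 3.1
tool_pos: [0.5107, 0.2671, 0.2574]
eef_rot: [0.857, 0.515, -0.0, 0.0]
contact_force: [-0.1, -0.2, -0.2]
opening: 1.002
finger_force: 0.0
```

```bash
python3 - <<'E'
from h import *
s=snap('wrist','w1');st=sensors.get_state();print(st['clock'],st['q'],st['tool_pos'],R.from_quat(st['eef_rot']).as_matrix().round(3).tolist(),s['position'],rot(s).round(3).tolist())
print(proj(s,[.516,.318,.16]))
E
```

```text
3.15 [-0.38391733  0.63657431 -0.32240661  1.70595095  0.24733057  0.8338773
 -1.29343054] [0.50924045 0.27710322 0.25784639] [[0.462, 0.887, 0.0], [0.887, -0.462, 0.009], [0.008, -0.004, -1.0]] [0.5455947  0.33300721 0.3834766 ] [[0.883, -0.449, -0.138], [-0.47, -0.844, -0.259], [-0.0, 0.294, -0.956]]
(np.float64(251.32027003663276), np.float64(147.6458696868744))
```

View pics/w1.png

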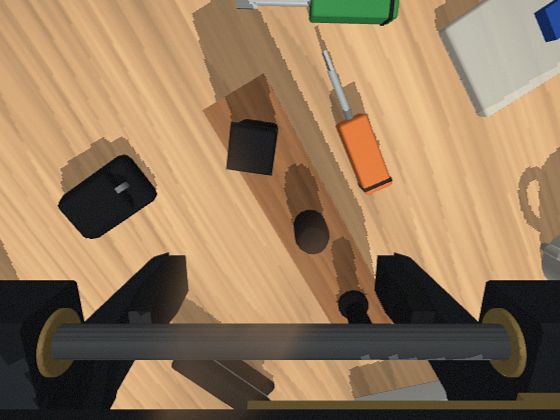

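Wrist view: black square handle's top face at about (250,148), right where predicted. The green driver at (355,8) and the orange one at (362,150) lie flat. I measure the handle corners.

```bash
python3 - <<'E'
from h import *
s=load('w1');im=s['img'];c=im[110:185,215:290].astype(np.uint8)
m=((c.max(2)<60)*255).astype(np.uint8)
k=max(cv2.findContours(m,0,2)[0],key=cv2.contourArea)
ap=cv2.approxPolyDP(k,3,True)[:,0]+[215,110]
for u,v in ap: print(u,v,onz(s,u,v,.16).round(4))
cv2.imwrite('pics/crop2.png',cv2.resize(np.clip(c[:,:,::-1].astype(int)*3,0,255).astype(np.uint8),None,fx=7,fy=7,interpolation=cv2.INTER_CUBIC))
E
```

```text
231 122 [0.5126 0.3379 0.16  ]
228 161 [0.4984 0.3176 0.16  ]
232 156 [0.5024 0.3192 0.16  ]
237 166 [0.5019 0.3121 0.16  ]
232 169 [0.4981 0.3119 0.16  ]
271 174 [0.5189 0.297  0.16  ]
276 124 [0.5369 0.3235 0.16  ]
249 119 [0.5235 0.3342 0.16  ]
```

View pics/crop2.png

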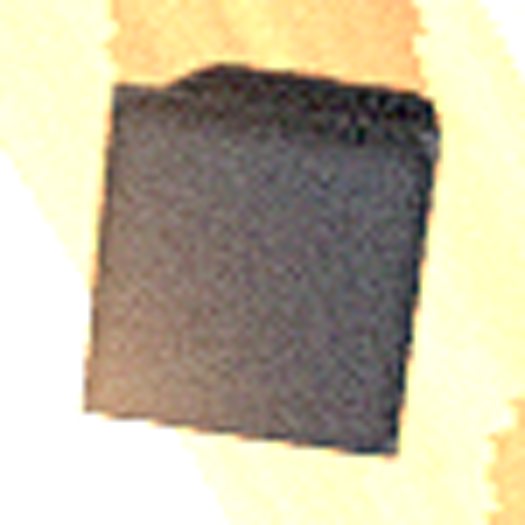

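Call:
step_arm:
  steps:
    - [[0,0,0],[0,0,7.5]]
    - [[0,0,0],[0,0,0]]
    - [[0,0,0],[0,0,0]]

```text
clock: 3.52
tool_pos: [0.511, 0.265, 0.2575]
eef_rot: [0.889, 0.458, -0.0, 0.0]
contact_force: [0.6, -0.1, -0.8]
opening: 1.002
finger_force: 0.0
```

```bash
cat >> h.py <<'E'
def to(P):
    st=sensors.get_state();M=R.from_quat(st['eef_rot']).as_matrix();d=np.array(P)-st['tool_pos']
    print('t',round(st['clock'],2),'pos',np.round(st['tool_pos'],4),'yang',np.degrees(np.arctan2(M[1,1],M[0,1])).round(1),'tool cm',(M.T@d*100).round(2),'F',np.round(st['contact_force'],1),'q7',round(st['q'][6],2),'op',st['opening'])
E
python3 -c "
from h import *
to([.516,.3175,.127])"
```

```text
t 3.52 pos [0.511  0.265  0.2575] yang -35.5 tool cm [ 4.58 -2.64 13.05] F [ 0.6 -0.1 -0.8] q7 -1.39 op 1.0021312692462094
```

Call:
step_arm:
  steps:
    - [[2.3,-1.3,0],[0,0,0]]
    - [[2.3,-1.3,0],[0,0,0]]
    - [[0,0,2.6],[0,0,0]]
    - [[0,0,2.6],[0,0,0]]
    - [[0,0,2.6],[0,0,0]]
    - [[0,0,2.6],[0,0,0]]
    - [[0,0,2.6],[0,0,0]]
    - [[0,0,0],[0,0,0]]

```text
clock: 4.53
tool_pos: [0.5157, 0.3168, 0.126]
eef_rot: [0.889, 0.458, -0.002, 0.0]
contact_force: [-0.7, 0.0, -0.0]
opening: 1.001
finger_force: 0.0
```

Call:
step_arm:
  steps:
    - [[0,0,0],[0,0,0]]
    - [[0,0,0],[0,0,0]]
    - [[0,0,0],[0,0,0]]
    - [[0,0,0],[0,0,0]]
    - [[0,0,0],[0,0,0]]
    - [[0,0,0],[0,0,0]]
  claw: -1
  grip_force: 45

```text
clock: 5.28
tool_pos: [0.5166, 0.3182, 0.1277]
eef_rot: [0.889, 0.458, -0.0, 0.0]
contact_force: [-0.6, 0.3, 1.1]
opening: 0.345
finger_force: 0.6
```

Call:
step_arm:
  steps:
    - [[0,0,0],[0,0,0]]
    - [[0,0,0],[0,0,0]]
    - [[0,0,0],[0,0,0]]
    - [[0,0,-1],[0,0,0]]
    - [[0,0,-2.5],[0,0,0]]
    - [[0,0,-2.5],[0,0,0]]
    - [[0,0,-2.5],[0,0,0]]
    - [[0,0,-2.5],[0,0,0]]
    - [[0,0,-2.5],[0,0,0]]
    - [[0,0,-1.5],[0,0,0]]
    - [[0,0,0],[0,0,0]]

```text
clock: 6.65
tool_pos: [0.517, 0.3185, 0.2787]
eef_rot: [0.889, 0.457, 0.001, -0.0]
contact_force: [-0.2, 0.1, -1.7]
opening: 0.337
finger_force: 44.9
```

```bash
python3 - <<'E'
from h import *
to([.497,-.121,.277])
s=snap('scene','scene1');st=sensors.get_state()
p=st['tool_pos'];u,v=proj(s,p-[0,0,.115]);print(u,v)
u,v=int(u),int(v);print(s['img'].shape)
c=s['img'][max(v-70,0):v+50,u-70:u+70,::-1];cv2.imwrite('pics/c3.png',cv2.resize(c,None,fx=5,fy=5,interpolation=cv2.INTER_CUBIC))
E
```

```text
t 6.65 pos [0.517  0.3185 0.2787] yang -35.6 tool cm [-36.92  23.93   0.12] F [-0.2  0.1 -1.7] q7 -1.44 op 0.3366889215767862
368.38716720320906 233.36172149606517
(420, 560, 3)
```

View pics/c3.png

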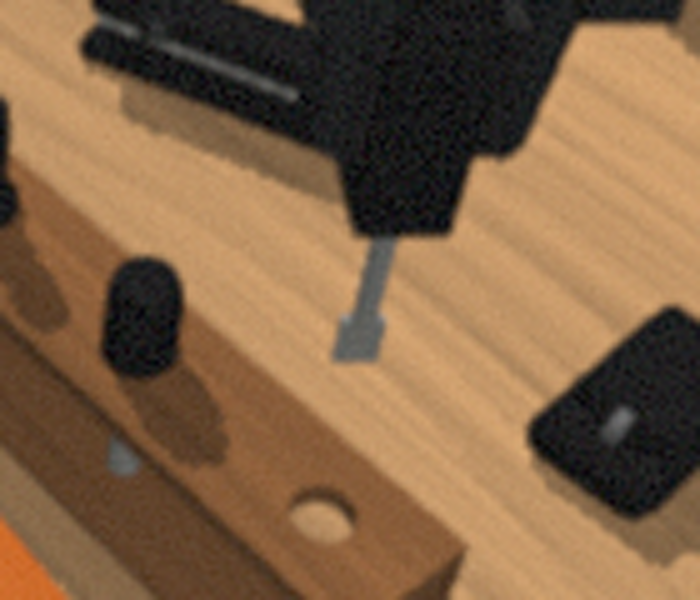

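The crop shows the driver held. The bottom edge of the blade is at about (356,360), wide side to the camera, so the blade's width lies along the tool's y (-36° yaw). The empty hole is at crop (322,515). I carry it to near the screw.

Call:
step_arm:
  steps:
    - [[0,0,0],[0,0,-6.8]]
    - [[0,0,0],[0,0,-6.8]]
    - [[-5.1,1.6,0],[0,0,0]]
    - [[-5.1,1.6,0],[0,0,0]]
    - [[-5.1,1.6,0],[0,0,0]]
    - [[-5.1,1.6,0],[0,0,0]]
    - [[-5.1,1.6,0],[0,0,0]]
    - [[-5.1,1.6,0],[0,0,0]]
    - [[-5.1,1.6,0],[0,0,0]]
    - [[-5.1,1.6,0],[0,0,0]]
    - [[-5.1,1.6,0],[0,0,0]]
    - [[0,0,0],[0,0,0]]

```text
clock: 8.2
tool_pos: [0.4766, -0.1669, 0.2762]
eef_rot: [0.831, 0.556, -0.002, -0.0]
contact_force: [-0.0, 0.7, -1.4]
opening: 0.338
finger_force: 44.9
```

Call:
step_arm:
  steps:
    - [[0,0,0],[0,0,0]]
    - [[0,0,0],[0,0,0]]

```text
clock: 8.45
tool_pos: [0.4788, -0.1596, 0.2774]
eef_rot: [0.828, 0.561, 0.0, -0.001]
contact_force: [0.1, 1.0, -1.0]
opening: 0.335
finger_force: 44.9
```

```bash
python3 - <<'E'
from h import *
to([.498,-.121,.277])
s=snap('wrist','w2');print(proj(s,[.498,-.121,.048]))
s1=load('scene1');print('hole',onz(s1,362.4,266,.08))
E
```

```text
t 8.45 pos [ 0.4788 -0.1596  0.2774] yang -21.8 tool cm [4.3  0.36 0.04] F [ 0.1  1.  -1. ] q7 -0.44 op 0.3350574460382463
(np.float64(285.20359518864626), np.float64(136.46086605503308))
hole [0.51728221 0.32338499 0.08      ]
```

View pics/w2.png

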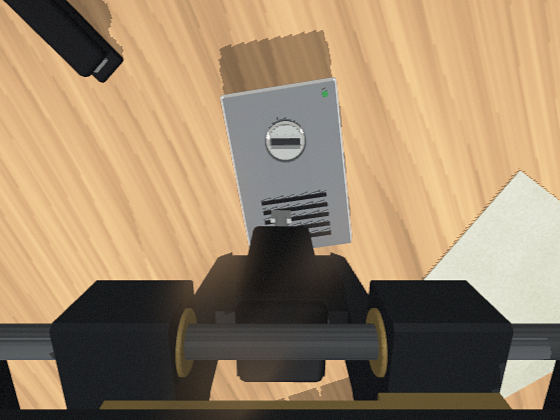

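Wrist view: screw at about (285,140), with its slot level in the image, so parallel to tool y. The blade tip shows at (282,214).

```bash
python3 - <<'E'
from h import *
s=load('w2')
c=s['img'][110:170,255:315].max(2)
k=max(cv2.findContours(((c>175)*255).astype(np.uint8),0,2)[0],key=cv2.contourArea);(u,v),ra=cv2.minEnclosingCircle(k);print(u+255,v+110,ra)
m=((c<75)*255).astype(np.uint8)
for q in cv2.findContours(m,0,2)[0]:
    if cv2.contourArea(q)>25: print(cv2.minAreaRect(q), cv2.boundingRect(q))
P=onz(s,285,140,.0515);print(P)
a,b=onz(s,272,142.5,.0515),onz(s,299,141.5,.0515);print(a,b,np.degrees(np.arctan2(*(b-a)[1::-1])))
st=sensors.get_state();print(onz(s,282,220,st['tool_pos'][2]-.118),'tip cast')
to(list(P[:2])+[.179]);
E
```

```text
284.8243236541748 137.5 18.989707946777344
((30.0, 31.5), (5.0, 28.0), 90.0) (16, 29, 29, 6)
[ 0.4966089  -0.12386424  0.0515    ]
[ 0.48356843 -0.12132144  0.0515    ] [ 0.50911471 -0.13045515  0.0515    ] -19.67379892502189
[ 0.47586542 -0.16733147  0.15953769] tip cast
t 8.5 pos [ 0.4788 -0.1597  0.2775] yang -21.8 tool cm [3.98 0.33 9.86] F [-0.9 -0.3 -1.2] q7 -0.44 op 0.3316283459586872
```

Call:
step_arm:
  steps:
    - [[1.95,0.15,0],[0,0,0]]
    - [[1.95,0.15,0],[0,0,0]]
    - [[0,0,2.5],[0,0,0]]
    - [[0,0,2.5],[0,0,0]]
    - [[0,0,2.5],[0,0,0]]
    - [[0,0,2.3],[0,0,0]]
    - [[0,0,0],[0,0,0]]
    - [[0,0,0],[0,0,0]]

```text
clock: 9.5
tool_pos: [0.4966, -0.1257, 0.1804]
eef_rot: [0.828, 0.56, 0.0, 0.0]
contact_force: [-0.9, -0.0, -0.4]
opening: 0.332
finger_force: 44.9
```

```bash
python3 - <<'E'
from h import *
to([.4963,-.1243,.155])
s=snap('wrist','w3');a=s['img'][60:260,180:400,::-1];s2=snap('scene','s3')
u,v=map(int,proj(s2,[.497,-.124,.055]));b=s2['img'][v-50:v+50,u-50:u+50,::-1]
W=np.zeros((400,800,3),np.uint8);W[:,:400]=cv2.resize(a,(400,364),interpolation=2)[:400] if 0 else cv2.resize(a,(400,400),interpolation=2);W[:,400:]=cv2.resize(b,(400,400),interpolation=2)
cv2.imwrite('pics/c4.png',W);print(sensors.get_state()['moment'])
E
```

```text
t 9.5 pos [ 0.4966 -0.1257  0.1804] yang -21.9 tool cm [ 0.11 -0.09  2.54] F [-0.9 -0.  -0.4] q7 -0.6 op 0.33160167557795317
[-0.08458489 -0.04469426  0.02514913]
```

View pics/c4.png

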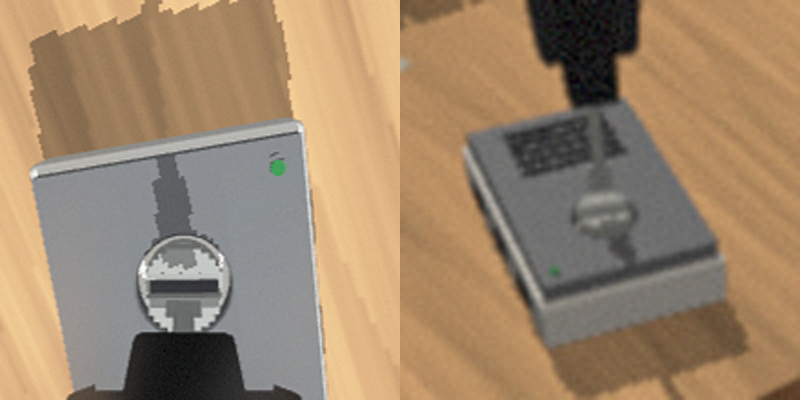

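The close view shows the blade just over the slot: blade end at crop (184,301), slot at (184,287). I cast both points.

```bash
python3 - <<'E'
from h import *
s=load('w3');t=onz(s,281.2,210.5,.0627);M=R.from_quat(sensors.get_state()['eef_rot']).as_matrix()
for z in(.0415,.0465,.0515):
  p=onz(s,281.2,203.5,z);print(p,(M.T@(p-t)*1000).round(1))
p=onz(s,281.2,202.5,.0515);print('circle',p,'tip',t)
E
```

```text
[ 0.49593666 -0.12704453  0.0415    ] [-0.7 -0.  21.2]
[ 0.49646401 -0.12571202  0.0465    ] [ 0.7 -0.  16.2]
[ 0.49699136 -0.12437951  0.0515    ] [ 2.2 -0.  11.2]
circle [ 0.4972882  -0.12363978  0.0515    ] tip [ 0.49617189 -0.12638049  0.0627    ]
```

Call:
step_arm:
  steps:
    - [[0.1,0,0],[0,0,0]]
    - [[0,0,0.6],[0,0,0]]
    - [[0,0,0.6],[0,0,0]]
    - [[0,0,0.5],[0,0,0]]
    - [[0,0,0],[0,0,0]]
    - [[0,0,0],[0,0,0]]

```text
clock: 10.35
tool_pos: [0.4964, -0.1254, 0.1627]
eef_rot: [0.829, 0.56, -0.0, 0.0]
contact_force: [-0.7, -0.4, -1.4]
opening: 0.333
finger_force: 44.9
```

```bash
python3 -c "
from h import *
to([.4966,-.1247,.155]);print(sensors.get_state()['moment'])"
```

```text
t 10.35 pos [ 0.4964 -0.1254  0.1627] yang -21.9 tool cm [ 0.07 -0.01  0.77] F [-0.7 -0.4 -1.4] q7 -0.62 op 0.3331709658495753
[-0.05087497 -0.09045802  0.01235488]
```

Call:
step_arm:
  steps:
    - [[0,0,0.3],[0,0,0]]
    - [[0,0,0.3],[0,0,0]]
    - [[0,0,0.2],[0,0,0]]
    - [[0,0,0],[0,0,0]]
    - [[0,0,0],[0,0,0]]

```text
clock: 10.98
tool_pos: [0.4966, -0.1254, 0.155]
eef_rot: [0.829, 0.56, 0.0, 0.0]
contact_force: [-0.7, 0.3, 4.3]
opening: 0.339
finger_force: 44.9
```

```bash
python3 -c "
from h import *
to([.4966,-.1247,.155]);print(sensors.get_state()['moment'])"
```

```text
t 10.97 pos [ 0.4966 -0.1254  0.155 ] yang -21.9 tool cm [ 0.06 -0.03 -0.  ] F [-0.7  0.3  4.3] q7 -0.62 op 0.33932631477451625
[-0.06322126  0.02434717  0.00684382]
```

Blade seated: about 5.5 N, so the screw is roughly 3.5 mm in. Turning clockwise.

Call:
step_arm:
  steps:
    - [[0,0,0],[0,0,6]]
    - [[0,0,0],[0,0,6]]
    - [[0,0,0],[0,0,6]]
    - [[0,0,0],[0,0,6]]
    - [[0,0,0],[0,0,6]]
    - [[0,0,0],[0,0,6]]
    - [[0,0,0],[0,0,6]]
    - [[0,0,0],[0,0,6]]
    - [[0,0,0],[0,0,6]]
    - [[0,0,0],[0,0,6]]
    - [[0,0,0],[0,0,0]]

```text
clock: 12.35
tool_pos: [0.4976, -0.1251, 0.1551]
eef_rot: [0.997, 0.071, 0.001, 0.0]
contact_force: [1.4, 0.1, 4.4]
opening: 0.337
finger_force: 44.9
```

```bash
python3 -c "
from h import *
to([.4966,-.1247,.155]);print(sensors.get_state()['moment'])"
```

```text
t 12.35 pos [ 0.4976 -0.1251  0.1551] yang -81.9 tool cm [-0.09 -0.06  0.01] F [1.4 0.1 4.4] q7 -1.29 op 0.33688020846471844
[ 0.13282463 -0.44465531  0.00588992]
```

Call:
step_arm:
  steps:
    - [[0,0,0],[0,0,5]]
    - [[0,0,0],[0,0,5]]
    - [[0,0,0],[0,0,5]]
    - [[0,0,0],[0,0,3]]
    - [[0,0,0],[0,0,0]]

```text
clock: 12.98
tool_pos: [0.4974, -0.1254, 0.155]
eef_rot: [0.996, -0.086, 0.001, 0.0]
contact_force: [1.6, 0.1, 4.9]
opening: 0.338
finger_force: 44.9
```

```bash
python3 -c "
from h import *
to([.4966,-.1247,.155]);print(sensors.get_state()['moment'])"
```

```text
t 12.97 pos [ 0.4974 -0.1254  0.155 ] yang -99.9 tool cm [-0.09 -0.05 -0.01] F [1.6 0.1 4.9] q7 -1.48 op 0.3377658204994003
[ 0.21885194 -0.77437137  0.06255142]
```

Call:
step_arm:
  steps:
    - [[0,0,0],[0,0,3]]
    - [[0,0,0],[0,0,3]]
    - [[0,0,0],[0,0,2]]
    - [[0,0,0],[0,0,0]]

```text
clock: 13.48
tool_pos: [0.4971, -0.1254, 0.1549]
eef_rot: [0.988, -0.156, 0.001, 0.0]
contact_force: [4.5, 0.1, 3.7]
opening: 0.34
finger_force: 44.9
```

```bash
python3 -c "
from h import *
to([.4966,-.1247,.155]);print(sensors.get_state()['moment'])"
```

```text
t 13.47 pos [ 0.4971 -0.1254  0.1549] yang -108.0 tool cm [-0.07 -0.05 -0.01] F [4.5 0.1 3.7] q7 -1.56 op 0.3397158190637614
[ 0.19412065 -1.30322644  0.08044132]
```

Call:
step_arm:
  steps:
    - [[0,0,0],[0,0,2]]
    - [[0,0,0],[0,0,2]]
    - [[0,0,0],[0,0,2]]
    - [[0,0,0],[0,0,0]]

```text
clock: 13.98
tool_pos: [0.497, -0.1256, 0.1549]
eef_rot: [0.978, -0.208, 0.001, 0.0]
contact_force: [4.1, -0.0, 3.7]
opening: 0.335
finger_force: 44.9
```

```bash
python3 -c "
from h import *
to([.4966,-.1247,.155]);print(sensors.get_state()['moment'])"
```

```text
t 13.97 pos [ 0.497  -0.1256  0.1549] yang -114.0 tool cm [-0.07 -0.06 -0.01] F [ 4.1 -0.   3.7] q7 -1.63 op 0.33492597386542916
[ 0.01218323 -1.592956    0.21446472]
```

Call:
step_arm:
  steps:
    - [[0,0,0],[0,0,2]]
    - [[0,0,0],[0,0,2]]
    - [[0,0,0],[0,0,2]]
    - [[0,0,0],[0,0,0]]

```text
clock: 14.48
tool_pos: [0.497, -0.1259, 0.1549]
eef_rot: [0.966, -0.259, 0.001, 0.0]
contact_force: [5.4, -0.9, 4.2]
opening: 0.341
finger_force: 44.9
```

```bash
python3 -c "
from h import *
to([.4966,-.1247,.155]);print(sensors.get_state()['moment'])"
```

```text
t 14.47 pos [ 0.497  -0.1259  0.1549] yang -120.0 tool cm [-0.09 -0.08 -0.01] F [ 5.4 -0.9  4.2] q7 -1.69 op 0.3409631768681291
[-0.131011   -1.53160602  0.31258917]
```

Moment rose to 0.31 N m, well above the friction, so it's at the stop. I relax, lift and look.

Call:
step_arm:
  steps:
    - [[0,0,0],[0,0,-6]]
    - [[0,0,0],[0,0,-6]]
    - [[0,0,0],[0,0,-3]]
    - [[0,0,-0.8],[0,0,0]]
    - [[0,0,-1.5],[0,0,0]]
    - [[0,0,-2],[0,0,0]]
    - [[0,0,-2.5],[0,0,0]]
    - [[0,0,-2.5],[0,0,0]]
    - [[0,0,-2.7],[0,0,0]]
    - [[-3,0,0],[0,0,0]]
    - [[-3,0,0],[0,0,0]]
    - [[0,0,0],[0,0,0]]

```text
clock: 15.98
tool_pos: [0.4323, -0.1092, 0.2736]
eef_rot: [0.991, -0.131, -0.005, -0.0]
contact_force: [1.3, -0.6, -1.9]
opening: 0.337
finger_force: 44.9
```

Call:
step_arm:
  steps:
    - [[0,0,0],[0,0,0]]

```text
clock: 16.1
tool_pos: [0.4372, -0.1099, 0.2743]
eef_rot: [0.991, -0.13, -0.002, 0.0]
contact_force: [0.6, -0.1, -1.3]
opening: 0.336
finger_force: 44.9
```

```bash
python3 - <<'E'
from h import *
to([.517,.3185,.277])
s=snap('wrist','w5');u,v=map(int,proj(s,[.497,-.124,.0515]));print(u,v)
c=s['img'][max(0,v-120):v+130,u-130:u+130,::-1];cv2.imwrite('pics/c5.png',cv2.resize(c,None,fx=2,fy=2,interpolation=2))
E
```

```text
t 16.1 pos [ 0.4372 -0.1099  0.2743] yang -105.0 tool cm [ -3.38 -43.45  -0.29] F [ 0.6 -0.1 -1.3] q7 -1.57 op 0.33628904122597275
277 117
```

View pics/c5.png

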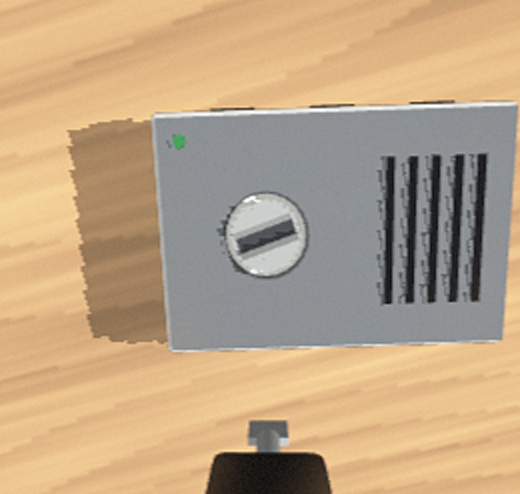

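```bash
python3 - <<'E'
from h import *
def ang(f,cu,cv,z,t=75):
    s=load(f);c=s['img'][cv-22:cv+22,cu-22:cu+22].max(2)
    k=max(cv2.findContours(((c<t)*255).astype(np.uint8),0,2)[0],key=cv2.contourArea)
    vx,vy,x0,y0=cv2.fitLine(k,2,0,.01,.01).ravel();x0+=cu-22;y0+=cv-22
    a,b=onz(s,x0-10*vx,y0-10*vy,z),onz(s,x0+10*vx,y0+10*vy,z);print(f,cv2.minAreaRect(k),x0,y0,np.degrees(np.arctan2(b[1]-a[1],b[0]-a[0])),(a+b)/2)
ang('w2',285,140,.0465);ang('w5',280,114,.0465)
s=load('w5')
def e(f,p,q,z=.046):
    s=load(f);a,b=onz(s,*p,z),onz(s,*q,z);print(f,np.linalg.norm(b-a),np.degrees(np.arctan2(*(b-a)[1::-1])))
o=lambda u,v:(147+u/2,max(0,117-120)+v/2)
e('w5',o(153,113),o(515,102));e('w5',o(153,113),o(172,350));e('w2',(222,97),(250,250));e('w2',(222,97),(335,80))
a,b=o(248,432),o(288,432);z=.157;A,B=onz(s,*a,z),onz(s,*b,z);print('blade',np.degrees(np.arctan2(*(B-A)[1::-1])),np.linalg.norm(A-B))
E
```

```text
w2 ((22.0, 23.5), (5.0, 28.0), 90.0) 281.8889 142.0 -23.797411821314622 [ 0.49279566 -0.12503165  0.0465    ]
w5 ((22.232879638671875, 27.28767204284668), (3.5112342834472656, 26.919464111328125), 69.44395446777344) 281.0303 119.63637 -85.48120733426342 [ 0.49404023 -0.12665803  0.0465    ]
w5 0.1702103804373106 -103.37778834271262
w5 0.11345633612296473 167.18785893431567
w2 0.16477394481171048 -103.65448436375804
w2 0.11148860015743416 -13.6922316627166
blade -105.019493281669 0.014798533692101037
```

The crop shows the screw at crop (267,236) with its slot running (238,247)–(297,224), about -85° in the world. The box's x is -13.6°, so that is 71–72° past the open mark, the locked stop. The blade is still square in the grip. Going back over the hole.

Call:
step_arm:
  steps:
    - [[0,0,-0.5],[0,0,-9.9]]
    - [[0,0,0],[0,0,-9.9]]
    - [[0,0,0],[0,0,-9.9]]
    - [[0,0,0],[0,0,-9.9]]
    - [[0,0,0],[0,0,-9.9]]
    - [[0,0,0],[0,0,-9.9]]
    - [[0,0,0],[0,0,-9.9]]
    - [[0,0,0],[0,0,0]]

```text
clock: 17.15
tool_pos: [0.4385, -0.1103, 0.2794]
eef_rot: [0.89, 0.456, -0.0, -0.0]
contact_force: [0.2, -0.3, -1.7]
opening: 0.337
finger_force: 44.9
```

Call:
step_arm:
  steps:
    - [[4.4,-2,0],[0,0,0]]
    - [[4.4,-2,0],[0,0,0]]
    - [[4.4,-2,0],[0,0,0]]
    - [[4.4,-2,0],[0,0,0]]
    - [[4.4,-2,0],[0,0,0]]
    - [[4.4,-2,0],[0,0,0]]
    - [[4.4,-2,0],[0,0,0]]
    - [[4.4,-2,0],[0,0,0]]
    - [[4.2,-2,0],[0,0,0]]
    - [[0,0,0],[0,0,0]]
    - [[0,0,0],[0,0,0]]
    - [[0,0,0],[0,0,0]]

```text
clock: 18.65
tool_pos: [0.5221, 0.3133, 0.2795]
eef_rot: [0.89, 0.455, -0.001, 0.001]
contact_force: [-0.9, 0.1, -1.6]
opening: 0.338
finger_force: 44.9
```

```bash
python3 - <<'E'
from h import *
to([.517,.3185,.1277])
s=snap('scene','s6');st=sensors.get_state();T=st['tool_pos']
u0,v0=proj(s,T-[0,0,.1177]);print('tip predicted',u0,v0)
im=s['img'][:,:,::-1];x,y=int(u0)-15,int(v0)-20;c=im[y:y+40,x:x+30]
hs=cv2.cvtColor(c,cv2.COLOR_BGR2HSV);m=((hs[:,:,1]<50)&(hs[:,:,2]>70)).astype(np.uint8)*255
for k in cv2.findContours(m,0,2)[0]:
    if cv2.contourArea(k)>20: a,b,w,h=cv2.boundingRect(k);print('blade x',a+x,a+x+w,'bottom',b+y+h)
w=snap('wrist','w6');c=w['img'][120:290,230:330,::-1];b=im[y-60:y+60,x-45:x+75]
W=np.zeros((480,760,3),np.uint8);W[:,:280]=cv2.resize(c,(280,480),interpolation=2);W[:,280:]=cv2.resize(b,(480,480),interpolation=2);cv2.imwrite('pics/c6.png',W);print(x-45,y-60)
E
```

```text
t 18.65 pos [0.5221 0.3133 0.2795] yang -35.8 tool cm [ 0.15 -0.73 15.18] F [-0.9  0.1 -1.6] q7 -1.37 op 0.3381080599791235
tip predicted 363.7775510662332 233.4225750465572
blade x 361 371 bottom 234
303 153
```

The tip is within about 2 mm of the expected place. Lowering in stages.

Call:
step_arm:
  steps:
    - [[0.15,-0.7,0],[0,0,0]]
    - [[0,0,0],[0,0,0]]
    - [[0,0,2.5],[0,0,0]]
    - [[0,0,2.5],[0,0,0]]
    - [[0,0,2],[0,0,0]]
    - [[0,0,1.5],[0,0,0]]
    - [[0,0,1],[0,0,0]]
    - [[0,0,0],[0,0,0]]

```text
clock: 19.75
tool_pos: [0.5167, 0.3204, 0.1843]
eef_rot: [0.89, 0.457, -0.0, 0.0]
contact_force: [0.0, -1.2, -0.1]
opening: 0.335
finger_force: 44.9
```

```bash
python3 -c "
from h import *
to([.517,.3185,.1277])"
```

```text
t 19.75 pos [0.5167 0.3204 0.1843] yang -35.6 tool cm [-0.13  0.13  5.66] F [ 0.  -1.2 -0.1] q7 -1.41 op 0.33505992757134245
```

Call:
step_arm:
  steps:
    - [[-0.1,0.1,1.2],[0,0,0]]
    - [[0,0,1.2],[0,0,0]]
    - [[0,0,1.2],[0,0,0]]
    - [[0,0,1],[0,0,0]]
    - [[0,0,0.5],[0,0,0]]
    - [[0,0,0.4],[0,0,0]]
    - [[0,0,0],[0,0,0]]
    - [[0,0,0],[0,0,0]]

```text
clock: 20.75
tool_pos: [0.5174, 0.3192, 0.13]
eef_rot: [0.89, 0.457, 0.0, -0.0]
contact_force: [0.4, 0.4, -0.3]
opening: 0.331
finger_force: 44.9
```

```bash
python3 -c "
from h import *
to([.517,.3185,.1277])"
```

```text
t 20.75 pos [0.5174 0.3192 0.13  ] yang -35.6 tool cm [-0.08  0.01  0.23] F [ 0.4  0.4 -0.3] q7 -1.42 op 0.33116657869225297
```

Call:
step_arm:
  steps:
    - [[0,0,0.1],[0,0,0]]
    - [[0,0,0.1],[0,0,0]]
    - [[0,0,0.05],[0,0,0]]
    - [[0,0,0],[0,0,0]]

```text
clock: 21.25
tool_pos: [0.5173, 0.3191, 0.1277]
eef_rot: [0.89, 0.457, 0.0, 0.0]
contact_force: [-1.3, -1.1, 4.1]
opening: 0.335
finger_force: 44.9
```

Call:
step_arm:
  steps:
    - [[0,0,0],[0,0,0]]
    - [[0,0,0],[0,0,0]]
    - [[0,0,0],[0,0,0]]
    - [[0,0,0],[0,0,0]]
    - [[0,0,0],[0,0,0]]
    - [[0,0,0],[0,0,0]]
    - [[0,0,0],[0,0,0]]
    - [[0,0,0],[0,0,0]]
  claw: 1

```text
clock: 22.25
tool_pos: [0.5171, 0.3191, 0.1272]
eef_rot: [0.89, 0.457, -0.0, 0.0]
contact_force: [0.3, 0.0, 0.0]
opening: 0.997
finger_force: 0.0
```

Call:
step_arm:
  steps:
    - [[0,0,-1.5],[0,0,0]]
    - [[0,0,-2.5],[0,0,0]]
    - [[0,0,-2.5],[0,0,0]]
    - [[0,0,-2.5],[0,0,0]]
    - [[0,0,-3],[0,0,0]]
    - [[-4,2,0],[0,0,0]]
    - [[-4,2,0],[0,0,0]]
    - [[-4,2,0],[0,0,0]]
    - [[-4,2,0],[0,0,0]]
    - [[0,0,0],[0,0,0]]
    - [[0,0,0],[0,0,0]]

```text
clock: 23.62
tool_pos: [0.4894, 0.1434, 0.2481]
eef_rot: [0.89, 0.457, 0.001, -0.0]
contact_force: [-0.3, -0.3, 0.5]
opening: 1.002
finger_force: 0.0
```

```bash
python3 - <<'E'
from h import *
to([.517,.3185,.1277])
a=snap('scene','s7');b=snap('top','t7')
W=np.zeros((560,800,3),np.uint8)
W[:480,:400]=cv2.resize(a['img'][190:310,320:420,::-1],(400,480),interpolation=2)
W[:280,400:]=cv2.resize(b['img'][185:255,115:215,::-1],(400,280),interpolation=2)
W[280:560,400:]=cv2.resize(b['img'][190:260,345:445,::-1],(400,280),interpolation=2)
cv2.imwrite('pics/c7.png',W)
E
```

```text
t 23.62 pos [0.4894 0.1434 0.2481] yang -35.6 tool cm [15.82 -7.97 12.07] F [-0.3 -0.3  0.5] q7 -1.17 op 1.0016313403505177
```

View pics/c7.png

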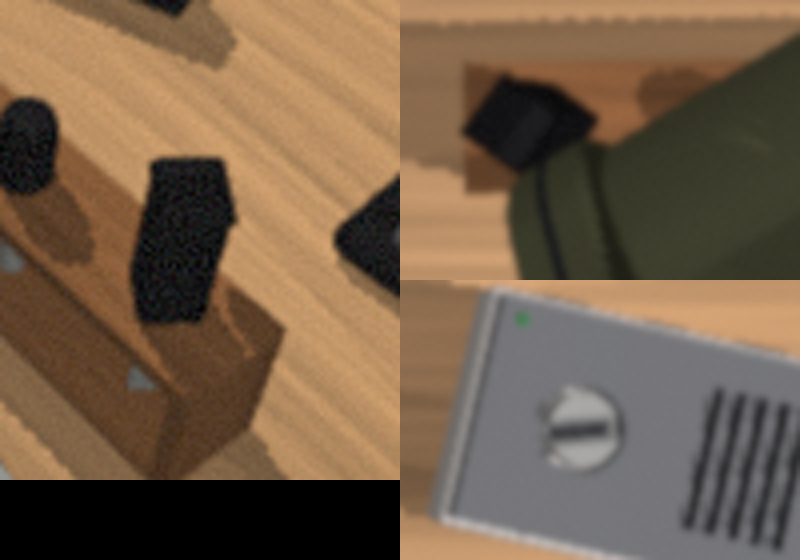

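The driver stands upright in its hole (crop (185,240)) and the gripper is clear of it. The slot lies at about -84°, the locked position. Handing in.

```bash
python3 -c "
from h import *
print(finish_job())"
```

```text
the job is handed in; nothing more can be done
None
```

The screw was turned clockwise to its stop while pushed in, and the screwdriver is back upright in its own hole and released; the job was handed in at about 24 s of the 56 s allowed, and no verdict came back.

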